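# Set the click stop of a lens bench and hold a lens barrel pressed into its V-block

### The arm

A 6-joint arm with a two-finger parallel gripper is mounted at the origin on the work surface. World frame = base frame: x ahead of the robot, y to its left, z up, the work surface at z = 0. Lengths are in m, angles in degrees, forces in N, time in s.
With the tool pointing down it reaches from about 0.15 to 0.775 m from the base axis. Payload 6.1 kg.
Tool frame: the origin (TCP) lies between the finger pads, 19 mm behind the fingertips; this is the grasp point; z points along the fingers, y is the direction in which the jaws open and shut (so a half turn about z gives the same grasp; the last joint's range is limited). The gripper opens to 85 mm and grips with 20 to 120 N. Pads are 22 mm wide; open, the fingers measure 114 mm over their backs; the gripper's body (76 mm by 85 mm) begins 54 mm behind the grasp point. The pads swing forward as they close: fully open they stand 13 mm farther back than shut.
Start: joints at [63.713, 7.208, -2.269, 80.523, 0, 90], TCP at [0.232, 0.471, 0.25] pointing down, gripper open.
Joint ranges: [-155.77, 155.77], [-54.66, 111.73], [-72.52, 77.12], [-102.08, 115.82], [-83.92, 84.16], [-180, 180]. Speed limits (degrees/s): [136.94, 136.94, 172.46, 180, 180, 180].

### API

Orientations are given as a 3x3 rotation matrix whose columns are the frame's x, y, z axes.
In Python, from station import env gives the robot as it stands. The module is installed in compiled form; this text tells all that it offers. Calls block until the motion is done:
- env.move_to(position, orientation): joint-space move of the TCP to a pose.
- env.move_l(position, rot=None, feed=0.15, until_force=None): straight line of the TCP; rot=None keeps the orientation; feed is the mean speed in m/s. With until_force (N) it stops when the force on the tool has changed by that much, and returns True; else False.
- env.set_joints(angles): joint-space move.
- env.grip(opening): opening from 0.0 (shut) to 1.0 (fully open); the grip force is fixed at half the most; returns when the fingers have stopped.
- env.pause(seconds).
- env.ik(position, orientation): joint angles nearest the present ones, or None.
- env.get_state(): the state.
- env.read_camera(name): name is "side" or "top"; returns (picture, depth): 384x512x3 uint8, red, green, blue; 384x512 float32, m along the optical axis (not along the pixel's ray), 0 where there is no reading.
- env.camera_info(name): a dict with "mtx" (3x3 intrinsics, pixels), "rvec" (rotation vector, rad) and "tvec" (3), from world to camera coordinates, as OpenCV has them. Camera axes: x right, y down, z forward; pixel columns grow to the right and rows downward; lengths in m; the calibration is good to about 2 mm. A picture is of the moment at which its call begins. camera_info takes no time and is no camera call.
A pose or a line that the arm cannot do raises env.PlanningError and nothing moves.
- env.job_done(): hands the job in, once; it reports no verdict.
The state is a dict: "time": time; "joint_pos": joint angles; "qvel": joint speeds; "joint_efforts": joint torques, N m; "tcp_pos": TCP position; "eef_rot": TCP orientation; "ft_force": force on the tool from outside, world axes, zero at the start; "ft_torque": the same for the moment, N m; "grip_width": opening from 0.0 (shut) to 1.0 (fully open).
Only numpy, scipy, OpenCV 4.12 (cv2) and the standard library are available. Lean on these libraries where they do the work, as an engineer would, in place of code of your own. Each camera call takes 0.05 s, during which the arm holds its last target. There are 200 camera calls.

### The job

On the aluminium lens bench, turn the knurled sleeve of the click stop at the end of the V-block until it has clicked in at number 2, and let go of it. Then take the longer of the two lens barrels out of its wooden cradle, lay it in the V-block with its end right up against the stop, and press it down gently, with about 10 N and without jamming it to one side, so that it bears firmly on both flanks of the V. Finish while still holding it pressed there, ready for the clamp: do not let go, and leave everything else on the bench where it is.

Things in the scene. Friction and masses are not known exactly. Their poses are not given: they have to be found in the camera images.
- fixture: the lens bench, fixed: aluminium base plate 130 x 215 mm (its x, y), 12 mm thick, with a steel 90-degree V-block and a click stop on it. Origin on the table under the V-block's middle; z up; the V runs along y, the stop is at the -y end. On the right of the work area, y within 0.35 rad of world y
- vee_axis (a point): middle of the V, on the axis of a seated 32 mm barrel: (0, 0, 60) mm of fixture, same axes. With the stop at number 2 the longer barrel seated against it has its centre here. The V-block is 60 mm wide (x), top at z = 54 mm, in two sections, y = 24 to 52 and -52 to -24 mm; the 48 mm between is open down to the base plate: room for fingers
- vee_near: flank of the V-block on the fixture's -x side, both sections: a smooth ground steel plane (friction about 0.2) at 45 degrees facing +x and up. Origin and axes as fixture. A 32 mm barrel touches it on a line at x = -11, z = 49 mm
- vee_far: flank on the fixture's +x side, both sections: the same, facing -x and up. Origin and axes as fixture. Contact line at x = 11, z = 49 mm
- stop_sleeve (a joint): angle of the click stop, rad, growing counter-clockwise seen from above: number n (0 to 7) is at n x 0.35, so number 2 is at 0.70. It starts between 4 and 6.3. Springy clicks pull it in to the nearest number when let go and take about 0.2 N m to leave
- sleeve_grip (a point): on the vertical axis of the sleeve, at (0, -79, 96) mm of fixture: the height for the TCP to grip it from above. It turns with the sleeve. The sleeve is an upright knurled aluminium cylinder, diameter 34 mm, z = 74 to 106 mm over the table, with a white line on its top that points the same way as the pointer
- stop_disc (a point): on the sleeve's axis at z = 60 mm: steel eccentric disc (diameter 48 mm, off-centre by 6 mm, z = 38 to 74 mm) that turns with the sleeve; its rim is the stop for the barrel's end. Its nearest point to the V is 18.4 mm from the sleeve's axis at 0, 21.0 at 2, 25.0 at 4, 29.6 at 7: higher numbers reach farther towards the V. A white pointer sticks out of it low down
- stop_scale (a point): under the sleeve's axis on the top of the stop's black housing (98 mm wide, z = 36 mm): eight white lines, 20 degrees apart, that the pointer sweeps over, numbers 0 to 7. Line 0 lies on the fixture's -x side, 7 on its +x side (they go round by the -y side); lines 0 and 5 are longer
- lens_long: the longer lens barrel: plain aluminium cylinder, diameter 32 mm, length 116 mm, dark glass in both ends, about 0.2 kg, ends alike. Origin at its centre, y along the barrel (it may be rolled about it). It lies level in a wooden cradle, centre 34 mm above the table, within 0.4 rad of world y, on the left of the work area
- lens_short: the shorter barrel, diameter 32 mm, length 70 mm, likewise in a cradle; the two cradles may stand in either place. Not wanted: leave it. Origin at its centre
- cradle_a: light wooden cradle of the longer barrel, fixed: base 56 x 70 mm, 6 mm thick, with two V ribs at y = 20 to 30 and -30 to -20 mm, 52 mm wide (x) and 28 mm high; between them there is room for the fingers beside the barrel. Origin under its middle, y along the barrel
- wash_bottle: wash bottle, 66 mm wide, 185 mm high, beyond the lens bench; a bystander. Origin under it
- beaker: glass beaker, 70 mm wide, 90 mm high, at the back; a bystander. Origin under it
- spanner: steel spanner, 140 mm long, lying between the lens bench and the cradles; a bystander
- lens_cap: dark round lens cap, diameter 42 mm, 10 mm high, lying near the spanner; a bystander
- water_bottle: water bottle, 64 mm wide, 210 mm high, at the back; a bystander. Origin under it
- flask: steel drinking flask, 68 mm wide, 205 mm high, at the back left; a bystander. Origin under it
- jar: amber jar, 56 mm wide, 85 mm high, on the right; a bystander. Origin under it

How it is judged:
By the outcome, as a careful person would: the job done as asked, in the order asked, and still so for the second after the job is handed in, while the arm keeps its last pose, push and grip.
It also fails if it takes over 64 s, if anything falls off the work surface, if the arm or the gripper's body presses on something with over 40 N, if the wrist force passes 120 N, or if a joint passes its speed limit or range.

## Working session

There is one attempt and no reset: what is moved stays moved. The work goes in short steps, each a Python script; the robot and the scene stay as the last script left them, time stands still between calls to the robot, and variables do not carry over. Pictures are saved under pics/ and viewed, about 8 in all and at most 12, crops included, and the job is handed in when it is done.

```bash
mkdir -p pics
cat > h.py <<'E'
from station import env
import numpy as np, cv2
def cam(n):
    c=env.camera_info(n); K=np.array(c["mtx"],float); R=cv2.Rodrigues(np.array(c["rvec"],float))[0]; t=np.array(c["tvec"],float).ravel()
    return K,R,t
def ray(n,uv,z):
    """pixels -> world points on plane z"""
    K,R,t=cam(n); uv=np.atleast_2d(uv).astype(float)
    d=(np.linalg.inv(K)@np.c_[uv,np.ones(len(uv))].T).T@R; o=-R.T@t
    return o+d*((z-o[2])/d[:,2])[:,None]
def cloud(n,depth):
    K,R,t=cam(n); v,u=np.mgrid[:384,:512]
    p=np.stack([(u-K[0,2])/K[0,0]*depth,(v-K[1,2])/K[1,1]*depth,depth],-1)
    return (p-t)@R
def proj(n,P):
    K,R,t=cam(n); q=(np.atleast_2d(P)@R.T+t)@K.T; return q[:,:2]/q[:,2:]
def save(name,img,crop=None,s=1):
    if crop: u0,v0,u1,v1=crop; img=img[v0:v1,u0:u1]
    cv2.imwrite("pics/"+name+".png",cv2.resize(img,None,fx=s,fy=s,interpolation=cv2.INTER_CUBIC)[...,::-1])
def down(yaw):
    """tool down, jaw (y) axis at angle yaw from world x"""
    y=np.array([np.cos(yaw),np.sin(yaw),0]); z=np.array([0,0,-1.]); return np.c_[np.cross(y,z),y,z]
E
python3 - <<'E'
from h import *
for n in("top","side"):
    im,d=env.read_camera(n); np.savez(n+"0.npz",im=im,d=d); save(n+"0",im,s=1.5)
    K,R,t=cam(n); print(n,K[0,0],-R.T@t,R[2])
s=env.get_state();print(s["time"],s["eef_rot"],s["grip_width"])
E
```

```text
top 361.51555694366186 [ 0.39602849 -0.01199429  1.04286795] [ 0.19254964  0.01815047 -0.98111936]
side 392.58874252201093 [ 0.40659225 -0.8138045   0.86026329] [ 0.13956782  0.71336971 -0.68674921]
0.1 [[-8.96599840e-01  4.42841226e-01 -6.12901574e-04]
 [ 4.42841650e-01  8.96598916e-01 -1.28701608e-03]
 [-2.04168930e-05 -1.42535676e-03 -9.99998984e-01]] 1.0016367133051263
```

View pics/top0.png

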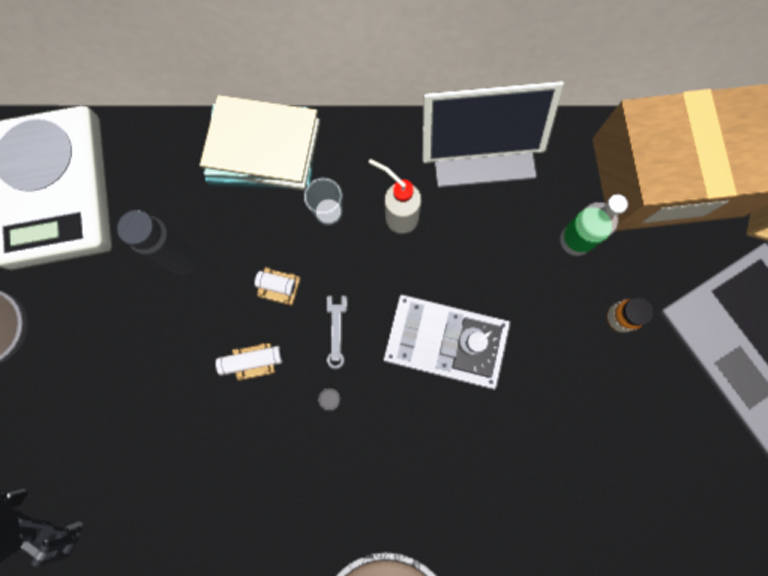

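View pics/side0.png

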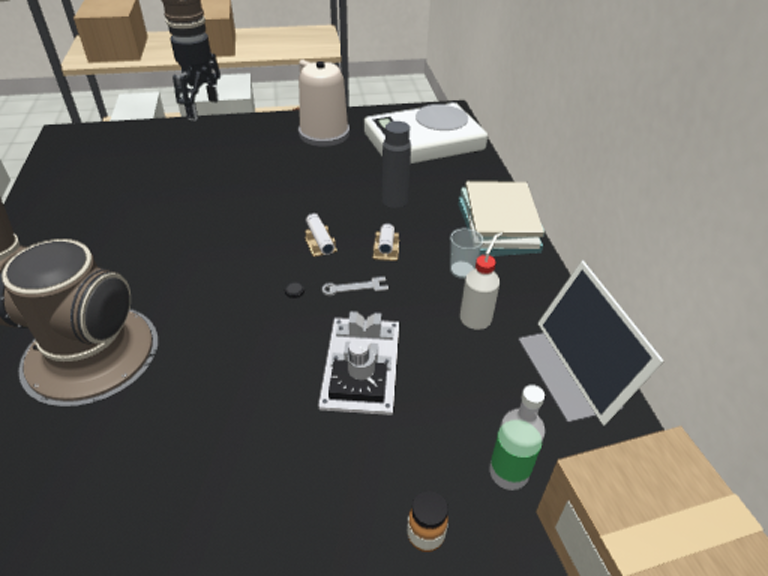

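The top view shows the bench at about (448,342), the stop at (478,342), the long barrel at (248,360) and the short one at (274,282). Next I measure the poses and take an enlarged crop of the stop.

```bash
cat > m.py <<'E'
from h import *
im,d=[np.load("top0.npz")[k] for k in("im","d")]
P=cloud("top",d); z=P[...,2]; x,y=P[...,0],P[...,1]
table=(abs(z)<.01)&(x>.25)&(x<.5)&(y>.02)&(y<.1); print("table z",np.median(z[table]),z[table].std())
gray=im.max(2)
# bench: rays of the bright outline onto the plate top
V,U=np.mgrid[:384,:512]
m=((U>250)&(U<345)&(V>190)&(V<265)&(gray>110)).astype(np.uint8)
m=cv2.morphologyEx(m,cv2.MORPH_CLOSE,np.ones((9,9)))
c=max(cv2.findContours(m,cv2.RETR_EXTERNAL,cv2.CHAIN_APPROX_NONE)[0],key=cv2.contourArea)[:,0]
w=ray("top",c,.012)[:,:2]
r=cv2.minAreaRect((w*1000).astype(np.float32)); print("plate rect",r)
print("corners",cv2.boxPoints(r))
# barrels
for nm,(u0,u1,v0,v1) in dict(long=(140,192,225,256),short=(165,203,176,205)).items():
    hsv=cv2.cvtColor(im,cv2.COLOR_RGB2HSV)
    m=((U>u0)&(U<u1)&(V>v0)&(V<v1)&(gray>90)&(hsv[...,1]<60)).astype(np.uint8)
    c=max(cv2.findContours(m,cv2.RETR_EXTERNAL,cv2.CHAIN_APPROX_NONE)[0],key=cv2.contourArea)[:,0]
    r=cv2.minAreaRect((ray("top",c,.036)[:,:2]*1000).astype(np.float32)); print(nm,r)
    q=P[m>0]; print("  z",np.percentile(q[:,2],[5,50,95]), "depth mean",q.mean(0))
    m=((U>u0-3)&(U<u1+5)&(V>v0)&(V<v1+4)&(hsv[...,1]>90)&(gray>80)); print("  wood mean",np.mean(ray("top",np.c_[U[m],V[m]],.02),0))
s=(abs(z-.106)<.006)&(U>290)&(U<345)&(V>205)&(V<255); print("sleeve top",s.sum(),P[s].mean(0))
save("stop0",im,(250,190,350,265),7)
ims=np.load("side0.npz")["im"]; save("stop0s",ims,(205,200,275,280),7)
E
python3 m.py
```

```text
table z 0.000834599371885176 0.0021274439409330885
plate rect ((502.6180725097656, -110.91777801513672), (217.56222534179688, 132.76138305664062), 76.11354064941406)
corners [[ 412.07016  -200.58829 ]
 [ 540.95135  -232.45084 ]
 [ 593.166     -21.247269]
 [ 464.2848     10.61528 ]]
long ((460.62005615234375, 260.3096923828125), (34.4660758972168, 122.39007568359375), 11.8511381149292)
  z [0.0258273  0.04787665 0.05282538] depth mean [0.45973928 0.25584042 0.05254728]
  wood mean [0.45513377 0.25357281 0.02      ]
short ((609.4738159179688, 218.9102325439453), (77.40692901611328, 33.68547821044922), 76.30394744873047)
  z [0.0340992  0.04770776 0.05242873] depth mean [0.60522799 0.21512034 0.05232516]
  wood mean [0.59903245 0.21052114 0.02      ]
sleeve top 139 [ 0.49234365 -0.15386001  0.10678097]
```

View pics/stop0.png

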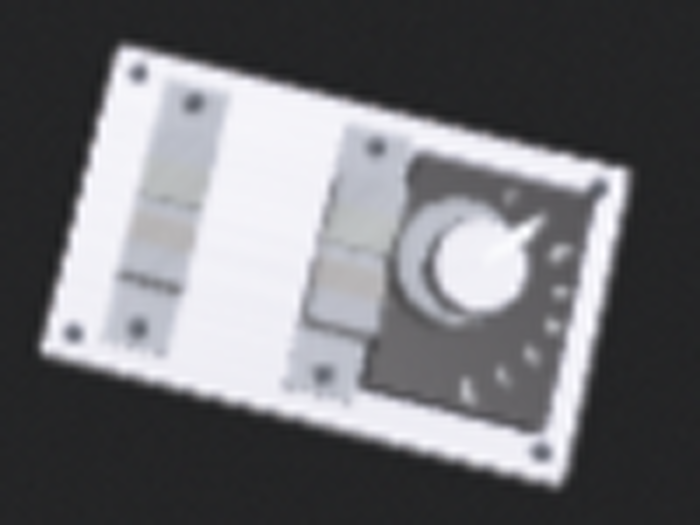

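The crop shows long line 0 at (470,390), with lines 1 to 5 running round by the right. The pointer and sleeve line end at (545,215), apparently at number 6. One more refinement pass, then I move.

```bash
cat > m2.py <<'E'
from h import *
T=np.load("top0.npz");im=T["im"];P=cloud("top",T["d"]);z=P[...,2];gray=im.max(2);hsv=cv2.cvtColor(im,cv2.COLOR_RGB2HSV)
V,U=np.mgrid[:384,:512]
yaw=np.deg2rad(-13.9);X=np.array([np.cos(yaw),np.sin(yaw)]);Y=np.array([-X[1],X[0]])
# sleeve top: depth-based and colour-based
s=((z>.098)&(z<.115)&(U>290)&(U<345)&(V>205)&(V<255)).astype(np.uint8)
c=max(cv2.findContours(s,0,1)[0],key=cv2.contourArea)[:,0]; cc=cv2.minEnclosingCircle(c)
print("sleeve depth circle",cc,ray("top",cc[0],.106))
g=((gray>205)&(U>308)&(U<326)&(V>218)&(V<236)).astype(np.uint8)
c=max(cv2.findContours(g,0,1)[0],key=cv2.contourArea)[:,0]; M=cv2.moments(g); print("colour",ray("top",[M["m10"]/M["m00"],M["m01"]/M["m00"]],.106),cv2.minEnclosingCircle(c))
# V-block top from depth (z~54) -> along fixture
ax=ray("top",cc[0],.106)[0,:2]
O=ax+.079*Y; print("origin from sleeve",O, "from plate", np.array([.5026,-.1109])+.0353*Y)
rel=P[...,:2]-O; fx,fy=rel@X,rel@Y
b=(abs(z-.052)<.008)&(abs(fx)<.04)&(abs(fy)<.06)&(abs(fx)>.012)
h,e=np.histogram(fy[b],np.arange(-.06,.061,.004)); print("vblock fy hist",h)
print("fx range",np.percentile(fx[b],[1,99]))
# pointer tip & scale at z .036-.04
for n,uv in dict(tip=(545,215),l0=(470,390),l1=(505,375),l2=(532,353),l3=(553,325),l4=(560,290),l5=(562,253),l7=(512,195)).items():
    uv=np.array(uv)/7+[250,190]-.43; q=ray("top",uv,.042 if n=="tip" else .036)[0,:2]-ax
    print(n,np.linalg.norm(q),(np.rad2deg(np.arctan2(q@Y,q@X))%360-200)/20)
# cradle
m=((U>140)&(U<195)&(V>222)&(V<258)&(hsv[...,1]>90)&(gray>80))
yb=np.deg2rad(11.85);Yb=np.array([-np.sin(yb),np.cos(yb)]);Xb=np.array([Yb[1],-Yb[0]]);C=np.array([.4605,.2565])
for zz in(.006,.028):
    q=ray("top",np.c_[U[m],V[m]],zz)[:,:2]-C; print("wood",zz,"y",np.percentile(q@Yb,[1,99]),"x",np.percentile(q@Xb,[1,99]))
for n,w in dict(grip=[*ax,.096],long=[*C,.034]).items():
    for a in range(-90,91,30):
        j=env.ik(np.array(w),down(yaw*(n=="grip")+yb*(n=="long")+np.deg2rad(a))); print(n,a,None if j is None else np.round(j[-1],0),end="; ")
E
python3 m2.py
```

```text
sleeve depth circle ((317.76470947265625, 227.38235473632812), 6.762568473815918) [[ 0.49240791 -0.15372831  0.106     ]]
colour [[ 0.49345415 -0.15570716  0.106     ]] ((319.26531982421875, 226.4897918701172), 7.283285617828369)
origin from sleeve [ 0.51138592 -0.0770417 ] from plate [ 0.51108005 -0.07663371]
vblock fy hist [ 1  4 20 20 20 23 20 17 22  0  0  0  0  0  0  0  0  0  0  0  4 18 22 18
 21 20 18 17  0  0]
fx range [-0.02943592  0.03073106]
tip 0.045389993688443604 5.982122078537384
l0 0.042690459885397915 0.13977679747795263
l1 0.04158155628166628 1.1699270352199762
l2 0.04165301716305478 2.131029535461856
l3 0.0431082089718838 3.076813696643387
l4 0.04309339131094 4.024774834228486
l5 0.045863107457810824 4.9621669082716835
l7 0.04314627371523029 6.924532394037956
wood 0.006 y [-0.03502555  0.03721883] x [-0.0289723   0.03129646]
wood 0.028 y [-0.03957691  0.0311346 ] x [-0.03086621  0.02812378]
grip -90 177.0; grip -60 147.0; grip -30 117.0; grip 0 87.0; grip 30 57.0; grip 60 27.0; grip 90 -3.0; long -90 -163.0; long -60 167.0; long -30 137.0; long 0 107.0; long 30 77.0; long 60 47.0; long 90 17.0;
```

```bash
cat > a1.py <<'E'
from h import *
yaw=np.deg2rad(-13.9); ax=np.array([.4925,-.154,0])
R=down(yaw+np.deg2rad(40))
def st(l):
    s=env.get_state(); print(l,round(s["time"],2),np.round(s["tcp_pos"],4),"F",np.round(s["ft_force"],1),"T",np.round(s["ft_torque"],2),"g",round(s["grip_width"],3))
env.grip(.7)
env.move_to(ax+[0,0,.19],R); st("above")
hit=env.move_l(ax+[0,0,.096],feed=.1,until_force=8); st("at %s"%hit)
if not hit:
    env.grip(0); st("gripped")
    j=np.array(env.get_state()["joint_pos"],float)
    for k in range(4):
        j[5]+=20.05; env.set_joints(j); st(k)
    env.grip(.7); env.pause(.2); st("rel")
    env.move_l(ax+[0,0,.2],feed=.15)
    env.move_to(np.array([.46,.10,.25]),down(np.deg2rad(11.85))); st("clear")
    for n in("top","side"):
        im,d=env.read_camera(n); np.savez(n+"1.npz",im=im,d=d)
        save(n+"1",im,(250,190,350,265) if n=="top" else (205,200,275,280),6)
E
python3 a1.py
```

```text
above 2.9 [ 0.4928 -0.1533  0.1901] F [-0.6 -0.5  0.4] T [-0.04  0.02 -0.04] g 0.698
at False 3.99 [ 0.4929 -0.1541  0.0966] F [ 0.5 -0.6  0.8] T [0.02 0.   0.01] g 0.698
gripped 4.35 [ 0.4919 -0.1546  0.0971] F [-5.1 -1.5  7.6] T [-0.39  1.15 -0.03] g 0.384
0 4.78 [ 0.4918 -0.1547  0.0971] F [ 0.9 -0.6 -1. ] T [-0.04  0.06 -0.08] g 0.381
1 5.2 [ 0.4919 -0.1547  0.0971] F [ 0.7  0.6 -1.6] T [ 0.01  0.05 -0.06] g 0.382
2 5.62 [ 0.492  -0.1547  0.0971] F [ 0.6 -0.3 -1.5] T [-0.    0.04 -0.04] g 0.379
3 6.05 [ 0.492  -0.1547  0.0971] F [ 1.2 -0.8 -1.2] T [ 0.02 -0.1  -0.05] g 0.377
rel 6.63 [ 0.4919 -0.1546  0.0971] F [ 0.3 -0.8 -0.1] T [-0.03 -0.03 -0.03] g 0.699
clear 8.48 [0.46   0.0995 0.2493] F [ 0.4 -0.  -0. ] T [-0.01 -0.02 -0.01] g 0.696
```

View pics/top1.png

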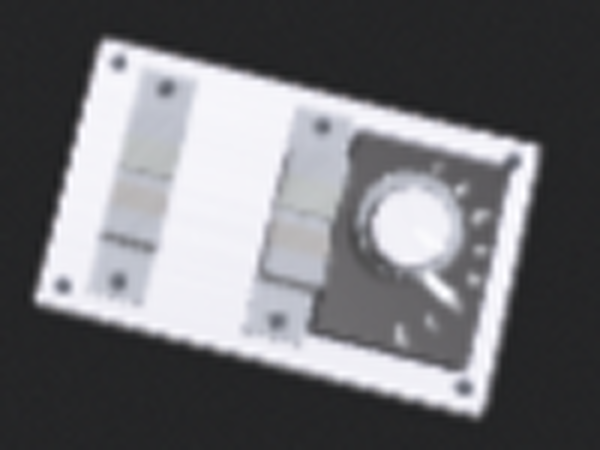

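View pics/side1.png

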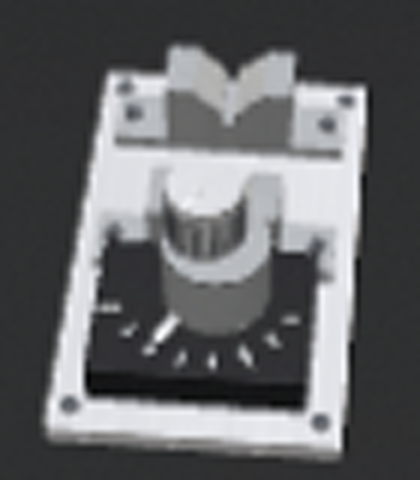

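The pointer is at the third line from 0: the pointer end is at (455,305) in the top view, with lines 0 and 1 at (400,333) and (432,322). The side view agrees, with the pointer at (160,335), third from the left. So the stop is at number 2. Now I pick up the barrel.

```bash
cat > a2.py <<'E'
from h import *
def st(l):
    s=env.get_state(); print(l,round(s["time"],2),np.round(s["tcp_pos"],4),"F",np.round(s["ft_force"],1),"T",np.round(s["ft_torque"],2),"g",round(s["grip_width"],3))
C=np.array([.4605,.2570,0]); R=down(np.deg2rad(11.85))
env.grip(.85)
env.move_to(C+[0,0,.13],R)
hit=env.move_l(C+[0,0,.034],feed=.1,until_force=8); st("at %s"%hit)
if not hit:
    env.grip(0); st("gripped")
    env.move_l(C+[0,0,.15],feed=.1); st("lifted")
    yaw=np.deg2rad(-13.9);Y=np.array([-np.sin(yaw),np.cos(yaw),0])
    p=np.array([.5110,-.0780,0])+.006*Y+[0,0,.17]
    env.move_to(p,down(yaw)); env.pause(.3); st("above vee")
    for n in("top","side"):
        im,d=env.read_camera(n); np.savez(n+"2.npz",im=im,d=d)
        save(n+"2",im,(230,180,350,270) if n=="top" else (200,160,300,270),6 if n=="top" else 5)
E
python3 a2.py
```

```text
at False 10.78 [0.461  0.2572 0.0347] F [-0.4  0.1  0.5] T [ 0.01 -0.02  0.02] g 0.855
gripped 11.24 [0.4609 0.2572 0.0346] F [-0.3 -0.5  5.1] T [-0.07  0.08  0.01] g 0.352
lifted 12.55 [0.4601 0.2568 0.1492] F [ 0.1  0.4 -2.8] T [-0.02  0.04  0.03] g 0.354
above vee 14.12 [ 0.5125 -0.0714  0.17  ] F [ 0.6 -0.1 -2.2] T [ 0.03 -0.03  0.02] g 0.356
```

View pics/side2.png

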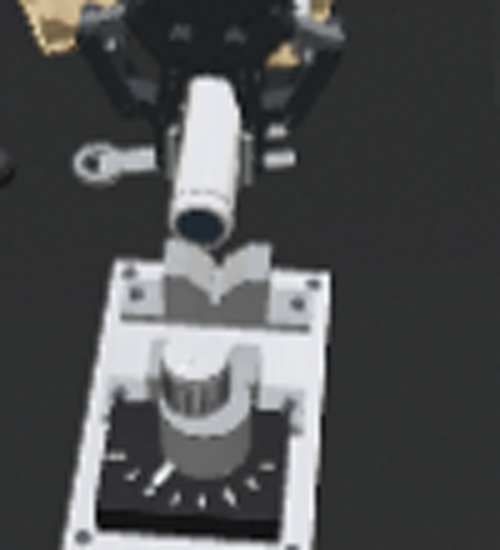

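Run:
```python
from h import *
yaw=np.deg2rad(-13.9);X=np.array([np.cos(yaw),np.sin(yaw)]);Y=np.array([-X[1],X[0]])
t=np.array([.5125,-.0714])
for n in("top","side"):
    T=np.load(n+"2.npz");P=cloud(n,T["d"]);r=P[...,:2]-t;fx,fy,z=r@X,r@Y,P[...,2]
    for s in(-1,1):
        m=(abs(fx)<.02)&(fy*s>.02)&(abs(fy)<.08)&(z>.14)&(z<.21)
        top=m&(abs(fx)<.004)
        print(n,s,m.sum(),"fy ext",np.percentile(fy[m],[1,99]),"fx mean",fx[m].mean(),"ridge z by |fy|",[round(float(np.median(z[top&(abs(fy)>a)&(abs(fy)<a+.015)])),4) for a in(.02,.04)])
```

```text
Traceback (most recent call last):
IndexError: index -1 is out of bounds for axis 0 with size 0
```

The side view shows the barrel held level, with its near end at (203,225) and its axis aligned with the V. The top view has few barrel points, so I measure what is visible.

Run:
```python
from h import *
yaw=np.deg2rad(-13.9);X=np.array([np.cos(yaw),np.sin(yaw)]);Y=np.array([-X[1],X[0]])
t=np.array([.5125,-.0714])
for n in("top","side"):
    T=np.load(n+"2.npz");P=cloud(n,T["d"]);r=P[...,:2]-t;fx,fy,z=r@X,r@Y,P[...,2]
    for a in np.arange(-.07,.07,.01):
        m=(abs(fx)<.025)&(fy>a)&(fy<a+.01)&(z>.14)&(z<.20)
        if m.sum()>8: 
            k=m&(z>np.percentile(z[m],85)); print(n,round(a,3),m.sum(),"top z",np.round(np.percentile(z[m],95),4),"fx",np.round(fx[k].mean(),4),np.round(np.percentile(fx[m],[2,98]),3),"fymin",fy[m].min().round(4))
print(env.get_state()["eef_rot"])
```

```text
top 0.05 30 top z 0.1872 fx 0.0012 [-0.015  0.013] fymin 0.0529
side -0.06 118 top z 0.1848 fx 0.0009 [-0.014  0.016] fymin -0.0599
side -0.05 31 top z 0.1859 fx 0.0013 [-0.013  0.015] fymin -0.0489
side -0.04 31 top z 0.1858 fx 0.0043 [-0.013  0.014] fymin -0.0392
side -0.03 38 top z 0.1854 fx -0.0002 [-0.014  0.016] fymin -0.0297
side -0.02 84 top z 0.1976 fx 0.0023 [-0.022  0.022] fymin -0.02
side -0.01 74 top z 0.19 fx -0.0012 [-0.025  0.025] fymin -0.01
side 0.0 30 top z 0.1882 fx -0.0114 [-0.015  0.013] fymin 0.0
side 0.01 25 top z 0.1857 fx 0.0022 [-0.013  0.013] fymin 0.0103
side 0.02 25 top z 0.1848 fx -0.0002 [-0.015  0.011] fymin 0.02
side 0.03 17 top z 0.185 fx -0.0024 [-0.013  0.005] fymin 0.0306
[[ 2.39249638e-01  9.70958089e-01 -8.36398105e-06]
 [ 9.70958089e-01 -2.39249638e-01  3.16699902e-05]
 [ 2.87491537e-05 -1.56981087e-05 -9.99999999e-01]]
```

```bash
cat > f.py <<'E'
from h import *
yaw=np.deg2rad(-13.9);X=np.array([np.cos(yaw),np.sin(yaw),0]);Y=np.array([-X[1],X[0],0]);Z=np.array([0,0,1.])
O=np.array([.5110,-.0780,0]); R=down(yaw)
def F(n=10):
    f=[];T=[]
    for _ in range(n):
        env.pause(.03); s=env.get_state(); f.append(s["ft_force"]); T.append(s["ft_torque"])
    f=np.mean(f,0);T=np.mean(T,0); return np.array([f@X,f@Y,f[2],T@X,T@Y,T[2]])
def st(l,f0=0):
    f=F(); s=env.get_state(); p=np.array(s["tcp_pos"])-O
    print(l,round(s["time"],2),"p(fix mm)",np.round([p@X*1e3,p@Y*1e3,p[2]*1e3],2),"F",np.round(f-f0,2)); return f-f0
E
cat > a3.py <<'E'
from f import *
f0=st("free"); np.save("f0.npy",f0)
tgt=O+.006*Y
env.move_l(tgt+.075*Z,R,feed=.1); st("75",f0)
h=env.move_l(tgt+.0635*Z,R,feed=.02,until_force=3); st("low %s"%h,f0)
if not h:
    h=env.move_l(O-.006*Y+.0635*Z,R,feed=.01,until_force=3); st("stop %s"%h,f0)
E
python3 a3.py
```

```text
free 14.55 p(fix mm) [3.00e-02 5.97e+00 1.70e+02] F [-0.09  0.06 -1.97 -0.01 -0.01  0.  ]
75 15.98 p(fix mm) [ 0.21  6.02 75.34] F [ 0.39  0.02 -0.08  0.01  0.02  0.  ]
low False 17.04 p(fix mm) [ 0.07  6.   63.6 ] F [ 0.15  0.11 -0.08  0.01  0.01  0.01]
stop True 18.12 p(fix mm) [-1.03 -0.59 62.26] F [ 0.19  1.35  0.57  0.25 -0.08  0.02]
```

```bash
cat > a4.py <<'E'
from f import *
f0=np.load("f0.npy")
x,y=-.0005,-.0008
for z in np.arange(.0622,.0575,-.0006):
    env.move_l(O+x*X+y*Y+z*Z,R,feed=.01,until_force=15)
    f=st("cmd x%.1f y%.1f z%.1f"%(x*1e3,y*1e3,z*1e3),f0)
    if f[2]>5 or abs(f[0])>6 or abs(f[1])>8: break
E
python3 a4.py
```

```text
cmd x-0.5 y-0.8 z62.2 18.71 p(fix mm) [-0.77 -0.64 62.07] F [-1.22  2.71  0.71  0.57  0.28 -0.06]
cmd x-0.5 y-0.8 z61.6 19.29 p(fix mm) [-0.5  -0.68 61.62] F [-1.57  4.02  1.43  0.8   0.33 -0.06]
cmd x-0.5 y-0.8 z61.0 19.88 p(fix mm) [-0.28 -0.69 61.16] F [-1.35  4.88  1.92  0.87  0.28 -0.05]
cmd x-0.5 y-0.8 z60.4 20.46 p(fix mm) [-0.24 -0.71 60.74] F [-1.58  4.64  5.48  0.92  0.36  0.08]
```

```bash
cat > a5.py <<'E'
from f import *
f0=np.load("f0.npy")
x,y,z=-.0008,-.0006,.0604
for k in range(14):
    env.move_l(O+x*X+y*Y+z*Z,R,feed=.01,until_force=15)
    f=st("cmd x%.2f y%.2f z%.2f"%(x*1e3,y*1e3,z*1e3),f0)
    if abs(f[2]-10)<.7 and abs(f[0])<.6 and 1<f[1]<4: break
    if max(abs(f[:3]))>18: break
    x+=np.clip(f[0]*.00015,-.0003,.0003)      # yield to side force
    y+=np.clip((f[1]-2.5)*.0001,-.0002,.0002)
    z-=np.clip((10-f[2])*.00012,-.0003,.0003)
E
python3 a5.py
```

```text
cmd x-0.80 y-0.60 z60.40 21.04 p(fix mm) [-0.29 -0.68 60.72] F [ 0.72  3.4   6.03  0.65 -0.09  0.09]
cmd x-0.69 y-0.51 z60.10 21.62 p(fix mm) [-0.28 -0.67 60.66] F [ 0.14  2.67  9.2   0.54 -0.    0.1 ]
cmd x-0.67 y-0.49 z60.00 22.21 p(fix mm) [-0.23 -0.68 60.68] F [-0.37  2.72 10.21  0.51  0.1   0.07]
```

Run:
```python
from f import *
f0=np.load("f0.npy")
st("hold",f0); env.pause(1); st("hold+1",f0); print(env.get_state()["grip_width"])
a,_=env.read_camera("top"); b,_=env.read_camera("side")
save("top3",np.hstack([cv2.resize(a[180:270,240:350],None,fx=3.3,fy=3.3,interpolation=cv2.INTER_CUBIC),cv2.resize(b[180:280,200:300],(400,297),interpolation=cv2.INTER_CUBIC)]))
```

```text
hold 22.54 p(fix mm) [-0.25 -0.68 60.66] F [-0.11  2.54  9.98  0.52  0.09  0.09]
hold+1 23.88 p(fix mm) [-0.26 -0.65 60.68] F [-0.3   2.81  9.91  0.51  0.09  0.08]
0.3559286295730801
```

View pics/top3.png

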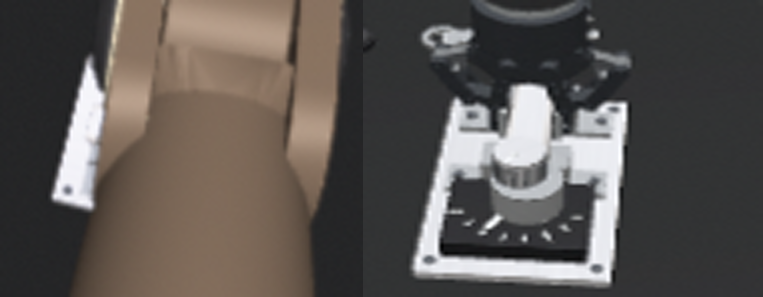

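```bash
python3 -c "
from station import env
env.job_done(); print(env.get_state()['time'])"
```

```text
the job is handed in; nothing more can be done
the job is handed in; nothing more can be done
```

The job is handed in. The stop is at number 2, and the longer barrel is in the V against it, still gripped and pressed down.

- **Stop:** I turned the sleeve from 6 to 2 and let go. The pointer was at line 2 in both cameras after release, and still there in the side view after the barrel was seated.
- **Barrel seating:** the arm settled at the height and position along the V predicted for a seated barrel, and it pushes against the stop with about 2.5–2.8 N.
- **Pressing force:** the last check, held for over a second, showed about 10 N on the V. This counts the barrel's 2 N weight, so the arm itself pushes with about 8 N.
- **Sideways load:** the side force was at most 0.3 N. A small twist of about 0.08 N m about the vertical remained, which I judged harmless and left.
- **What I couldn't see:** the arm hid the barrel from the top camera at the end, so the seating is confirmed by force, position and the side view only.
- **Time:** the last reading before handing in was 23.9 s of the 64 s allowed. I did not re-check the other items on the bench at the end, but saw no unexpected contact along the way.

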